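# Find the high spot of a wobbling faceplate with a dial indicator

## Task

Check the faceplate on the spindle for wobble: take the indicator's height slide by its grip and lower it gently until the plunger rests on the plate and is pushed in by about 4 mm, then let go of it. Then turn the spindle by the knob on its top, keeping it standing upright in the V-block without forcing it against the block, until the highest place of the plate's face is under the plunger, and leave it standing there free. Do not drive the plunger to its stop or ram it into the plate, and leave the other things on the bench alone.

Things in the scene. Friction and masses are not known exactly. Their poses are not given: they have to be found in the camera images.
- fixture: Aluminium base plate fixed to the bench, 215 x 130 x 14 mm, with a steel V-block and a slide guide. Origin: on the bench top under the axis on which the spindle stands when home in the V-block. Its x axis points from there through the V-block to the slide guide (x = 115 mm, top 104 mm above the bench); z up. The plunger meets the plate at x = 50 mm, y = 0.
- spindle: Loose upright steel spindle, about 0.8 kg, 217 mm tall, standing in the V-block. Origin: centre of its foot (a flange 58 mm across, 8 mm thick, under the block's jaws), 14 mm above the bench; z up its axis. Stem 32 mm across. At 76 to 86 mm above the foot it carries a round aluminium faceplate 116 mm across (see faceplate). Its turning drag is about 0.1 N m; it may be turned any amount either way.
- spindle_knob (a point): Centre of the round knob on top of the spindle, on its axis, 195 mm above its foot (209 mm above the bench). Knob 36 mm across, 45 mm tall, its top 22 mm above this point; the neck below it is 18 mm across.
- slide_grip (a point): Centre of the black grip on top of the height slide, a block 30 mm along the fixture's x, 18 mm along its y, 34 mm tall; take it across the 18 mm. 242 mm above the bench when the slide is up.
- slide (a joint): Height slide of the indicator, in m, 0 up to 0.045 lowest. A stiff sliding fit (friction about 7 N) that stays where it is left; pushing it down takes about 5 N besides the plunger's spring.
- plunger_tip (a point): Lowest point of the indicator's sprung plunger (4 mm round tip), at x = 50 mm, y = 0 of the fixture, 127 mm above the bench when the slide is 0 and the plunger free. Resting on the plate it shows the height of the face there.
- plunger (a joint): How far the plunger is pushed in, in m: 0 free, 0.014 at its stop; it presses with 0.6 N plus 0.25 N per mm. The 44 mm round dial on top of the indicator, facing up, shows it: one tick (0.4 rad, clockwise) per mm; at rest its pointer points to the fixture's -x.
- tape: Small tape roll, 68 mm across, 18 mm high, beside the plate; a bystander. Origin: centre of its underside.
- screwdriver: Screwdriver lying beside the plate, 200 x 34 x 38 mm; a bystander. Origin: centre of its underside.
- block: Wooden offcut 55 x 55 x 36 mm; a bystander. Origin: centre of its underside.
- vblock: Steel V-block fixed on the base plate, 60 mm high, its 90 degree groove upright and open toward -x, its jaws clear of the plate by 12 mm. A sprung brass shoe on a low post (34 mm high, at x = -42 mm) presses the spindle's stem into the groove with about 9 N (it yields 2 mm at most). Origin 14 mm above the fixture's, on the spindle's home axis.
- faceplate (a point): Point on the spindle's axis at the plate's mean face, 100 mm above the bench. The plate is fast on the spindle but tilted 0.06 rad, in a direction its frame's yaw does not tell: under the plunger the face is 103 mm above the bench at its highest place, 97 mm at its lowest, a cosine of the turn between. At the start the highest place is at least 1 rad from the plunger, on either side.
There are look-alikes about, which are no part of the job. There is more than one size of the spindle; the job needs the larger.

How it is judged:
By the outcome, as a careful person would: the job done as asked, in the order asked, and still so for the second after the job is handed in, with the robot touching nothing.
It also fails if it takes over 70 s, if anything falls off the work surface, if the arm or the gripper's body presses on something with over 40 N, if the wrist force passes 120 N, or if a joint passes its speed limit or range.

## Robot

A 6-joint arm with a two-finger parallel gripper is mounted at the origin on a cart in front of the work surface, level with it; the furniture and walls round the work are solid. World frame = base frame: x ahead of the robot, y to its left, z up, the work surface at z = 0. Lengths are in m, angles in rad, forces in N, time in s.
With the tool pointing down it reaches from about 0.225 to 0.875 m from the base axis. Payload 3.4 kg.
Tool frame: the origin (TCP) lies between the finger pads; the fingertips stand 19 mm ahead of it and the grasp point (between the pads) is the TCP; z points along the fingers, y is the line along which they close (so a half turn about z gives the same grasp; the last joint's range is limited). The gripper opens to 85 mm and grips with 20 to 120 N. Pads are 22 mm wide; open, the fingers measure 114 mm over their backs; the gripper's body (76 mm by 85 mm) begins 54 mm behind the grasp point. The pads swing forward as they close: fully open they stand 13 mm farther back than shut.
Start: joints at [-1.307, 0.276, 1.505, -0, 1.361, -0.121], TCP at [0.216, -0.533, 0.25] pointing down, gripper open.
Joint ranges: [-2.89, 2.89], [-0.75, 2.08], [0.22, 2.7], [-1.18, 4.32], [0.11, 2.71], [-2.7, 2.7]. Speed limits (rad/s): [2.57, 2.57, 3.14, 3.14, 3.14, 3.14].

## Interface

Orientations are given as a unit quaternion [w, x, y, z].
In Python, from rig import get_state, imaging, ticket gives the robot as it stands. The module is installed in compiled form; this text tells all that it offers.
- The arm moves only by the shell command python3 -m inch 'ROWS' [FORCE]. ROWS is JSON, a list of rows, each an object with "claw": the opening, from -1 (shut) to 1 (fully open); "travel": the shift along the world's x, y, z in units of 200 mm (1.0 is 200 mm), a list of three; "turn": the turn about the world's z in units of 180 degrees (1.0 is 180 degrees). A call has 1 to 5 rows; each row is the pose to reach, as a shift and turn from the pose commanded when the call began, turning the shorter way round; what a row does not reach only later rows make up. A row lasts 1/10 s, in which the tool goes at most 50 mm and 8.59 degrees, less where a joint would pass 70% of its speed; a pose out of reach is approached as far as the arm can. A call with a number of a shift or a turn outside -1 to 1 is refused whole. A call with a gripper value outside its range is refused whole. The fingers move at their own pace and stop on an object; FORCE is the grip in N (left out, the last holds). Time passes only in rows, so rows that repeat a pose let the fingers close. It gives the time, the measured TCP pose, the force, the opening and the grip force at its end, in the units of the state.
- get_state(): the state, without advancing time (a new reading comes with each control period).
- imaging.get_image(name): name is "scene" or "top" or "wrist"; returns the picture (384x512x3 uint8, red, green, blue); there is no depth.
- imaging.camera_params(name): a dict with "camera_matrix" (3x3 intrinsics, pixels), "k1" (the pictures are not rectified: a ray, as slopes to the right and down, at radius r is drawn at 1 + k1 r^2 times it, then the intrinsics apply), "cam_to_world" (4x4, takes a point from camera to world coordinates); the wrist camera has in their place "T_tool_cam" (4x4, takes a point from camera to tool coordinates, whose origin is the TCP and whose axes are the flange's). Camera axes: x right, y down, z forward; pixel columns grow to the right and rows downward; lengths in m; the calibration is good to about 2 mm. A picture is of the moment at which its call begins: read the wrist's pose just before it. camera_params takes no time and is no camera call.
- ticket.sign_off(): hands the job in; it is judged then, once.
The state is a dict: "clock": time; "qpos": joint angles; "qd": joint speeds; "effort": joint torques, N m; "position": TCP position; "ee_rot": TCP orientation; "contact_force": force on the tool from outside, world axes, zero at the start; "moment": the same for the moment, N m; "width": finger opening in m; "gripper_force": force on a finger pad.
Only numpy, scipy, OpenCV 4.12 (cv2) and the standard library are available. Lean on these libraries where they do the work, as an engineer would, in place of code of your own. Each camera call takes 0.05 s, during which the arm holds its last target. There are 200 camera calls.

## Working session

There is one attempt and no reset: what is moved stays moved. The work goes in short steps, Python scripts to look and compute and a shell command to move; the robot and the scene stay as the last step left them, time stands still between calls to the robot, and variables do not carry over. Pictures are saved under pics/ and viewed, at most 10 in all, crops included, and the job is handed in when it is done.

```bash
mkdir -p pics; python3 - <<'E'
from rig import get_state, imaging
import cv2,numpy as np
for n in ("scene","top"):
    im=imaging.get_image(n); cv2.imwrite(f"pics/{n}0.png",im[:,:,::-1])
    p=imaging.camera_params(n); print(n,{k:np.round(v,4).tolist() for k,v in p.items()})
print(imaging.camera_params("wrist"))
print(get_state())
E
```

```text
scene {'camera_matrix': [[413.6196, 0.0, 256.1935], [0.0, 413.6196, 192.5312], [0.0, 0.0, 1.0]], 'k1': -0.0167, 'cam_to_world': [[-0.533, -0.3834, 0.7543, -0.3965], [-0.8459, 0.2218, -0.485, 0.5601], [0.0186, -0.8966, -0.4425, 0.6715], [0.0, 0.0, 0.0, 1.0]]}
top {'camera_matrix': [[366.8948, 0.0, 258.7504], [0.0, 366.8948, 189.9647], [0.0, 0.0, 1.0]], 'k1': -0.079, 'cam_to_world': [[0.0093, -0.9937, 0.1118, 0.4045], [-0.9997, -0.0116, -0.0206, 0.0055], [0.0218, -0.1116, -0.9935, 1.0498], [0.0, 0.0, 0.0, 1.0]]}
{'camera_matrix': array([[292.37525306,   0.        , 257.32896355],
       [  0.        , 292.37525306, 185.58850198],
       [  0.        ,   0.        ,   1.        ]]), 'k1': -0.03836292560402874, 'T_tool_cam': array([[ 4.86036279e-04, -9.55333360e-01, -2.95529922e-01,
         7.69778434e-02],
       [ 9.99999743e-01,  3.08679757e-04,  6.46784203e-04,
         5.06366318e-04],
       [-5.26670422e-04, -2.95530160e-01,  9.55333265e-01,
        -1.23823531e-01],
       [ 0.00000000e+00,  0.00000000e+00,  0.00000000e+00,
         1.00000000e+00]])}
{'clock': 0.1, 'qpos': array([-1.30701918e+00,  2.76564652e-01,  1.50599666e+00, -1.55142877e-05,
        1.36070200e+00, -1.20967319e-01]), 'qd': array([-6.27419083e-06, -1.01132609e-03, -4.69730141e-03, -1.30029067e-03,
        4.67740701e-04,  4.82942593e-04]), 'effort': array([ 9.03744931e-04, -4.17700195e+01, -2.46405298e+01, -1.86350676e-04,
        5.89403600e-03, -4.40925760e-06]), 'position': array([ 0.21570438, -0.53254108,  0.24951136]), 'ee_rot': array([-8.32658620e-04,  9.81552802e-01,  1.91189430e-01, -6.71617687e-05]), 'contact_force': array([-0.11147747,  0.06307686,  0.82621898]), 'moment': array([-0.01697044, -0.02696934,  0.03472437]), 'gripper_force': 0.0, 'width': 0.08539206793689764}
```

View pics/scene0.png

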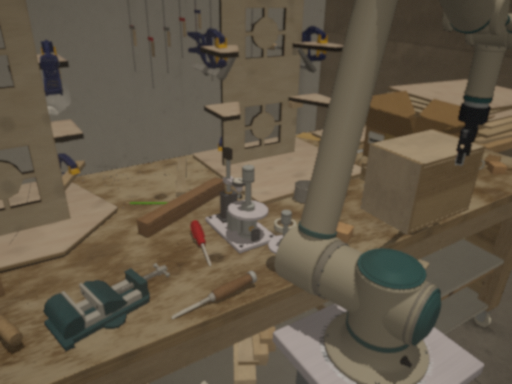

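View pics/top0.png

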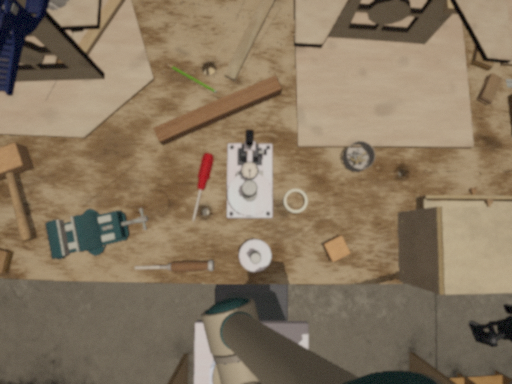

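The scene picture shows the fixture with the large spindle at (246,205) and a small loose spindle at (285,225). In the top view the fixture is at (249,180): its knob is near (248,188), the dial near (249,171) and the black grip at (250,137).

Could be mistaken for the spindle: the standing one in the V-block, top (249,188), which is the right one, and the small loose one at top (255,256). Could be mistaken for the grip: the black block at (250,137), and the dark ring at (358,156), which doesn't fit. I'll check with one close crop.

```bash
cat > h.py <<'E'
import numpy as np,cv2
from rig import get_state, imaging
from scipy.spatial.transform import Rotation as R
def pose(n,s=None):
    p=imaging.camera_params(n)
    if n!="wrist": return p,np.array(p["cam_to_world"])
    s=s or get_state(); q=s["ee_rot"]; T=np.eye(4)
    T[:3,:3]=R.from_quat([q[1],q[2],q[3],q[0]]).as_matrix(); T[:3,3]=s["position"]
    return p,T@p["T_tool_cam"]
def dist(p): return np.array([0,0,0,0,0.]) + np.array([p["k1"],0,0,0,0])
def px2w(n,uv,z,s=None):
    p,T=pose(n,s)
    a=cv2.undistortPoints(np.array([[uv]],float),p["camera_matrix"],dist(p))[0,0]
    d=T[:3,:3]@[a[0],a[1],1]; return T[:3,3]+d*(z-T[2,3])/d[2]
def w2px(n,X,s=None):
    p,T=pose(n,s); c=(np.atleast_2d(X)-T[:3,3])@T[:3,:3]
    return cv2.projectPoints(c,np.zeros(3),np.zeros(3),p["camera_matrix"],dist(p))[0][:,0]
def snap(n,name,box=None,k=1):
    s=get_state(); im=imaging.get_image(n)[:,:,::-1]; cv2.imwrite("pics/raw_"+name,im)
    if box: im=im[box[1]:box[3],box[0]:box[2]]
    cv2.imwrite("pics/"+name,cv2.resize(im,None,fx=k,fy=k,interpolation=cv2.INTER_CUBIC)); return s
E
python3 - <<'E'
from h import *
im=cv2.imread("pics/top0.png")[120:230,200:310]
cv2.imwrite("pics/c1.png",cv2.resize(im,None,fx=5,fy=5,interpolation=cv2.INTER_CUBIC))
for uv,z in(((248,188),.231),((250,134),.259),((228,218),.014),((272,218),.014),((228,144),.014),((272,144),.014)): print(uv,px2w("top",uv,z).round(4))
E
```

```text
(248, 188) [0.5008 0.0127 0.231 ]
(250, 134) [0.6177 0.0096 0.259 ]
(228, 218) [0.4406 0.0699 0.014 ]
(272, 218) [ 0.4419 -0.0541  0.014 ]
(228, 144) [0.6533 0.0739 0.014 ]
(272, 144) [ 0.6551 -0.053   0.014 ]
```

View pics/c1.png

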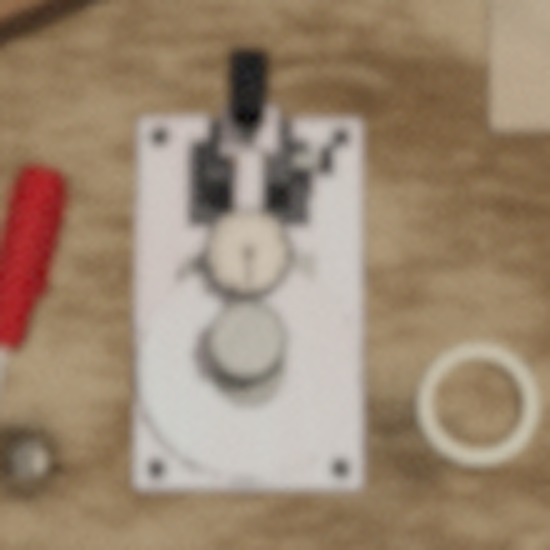

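The crop shows a knob at (248,343), the dial at (248,257) with its pointer toward -x, and the black grip at the top (248,85). This is the large spindle in the V-block, so the choice holds. I'm raising the arm and going over.

```bash
python3 - <<'E'
from h import *
print(px2w("top",(249.6,188.6),.231),px2w("top",(249.6,136.8),.259), px2w("top",(249.6,171),.2))
E
python3 -m inch '[{"claw":1,"travel":[0,0,0.25],"turn":0},{"claw":1,"travel":[0,0,0.5],"turn":0},{"claw":1,"travel":[0.1,0.2,0.6],"turn":-0.04},{"claw":1,"travel":[0.25,0.4,0.6],"turn":-0.08},{"claw":1,"travel":[0.4,0.6,0.6],"turn":-0.119}]' 20
```

```text
[0.49944272 0.00910021 0.231     ] [0.61133089 0.01039768 0.259     ] [0.54457184 0.00974163 0.2       ]
clock: 0.6
position: [0.2963, -0.4121, 0.3709]
ee_rot: [0.001, 1.0, 0.002, 0.0]
contact_force: [1.6, 0.2, -1.2]
width: 0.0852
gripper_force: 0.0
```

```bash
python3 -m inch '[{"claw":1,"travel":[0.15,0.2,0],"turn":0},{"claw":1,"travel":[0.3,0.4,0],"turn":0},{"claw":1,"travel":[0.45,0.6,0],"turn":0},{"claw":1,"travel":[0.6,0.8,0],"turn":0},{"claw":1,"travel":[0.75,1.0,0],"turn":0}]'
python3 -m inch '[{"claw":0.4,"travel":[0.1,0.2,0],"turn":0},{"claw":0.4,"travel":[0.2,0.4,0],"turn":0},{"claw":0.4,"travel":[0.3,0.6,0],"turn":0},{"claw":0.4,"travel":[0.4,0.8,0],"turn":0},{"claw":0.4,"travel":[0.4,0.9,0],"turn":0}]'
```

```text
clock: 1.1
position: [0.4465, -0.2111, 0.3701]
ee_rot: [0.0, 1.0, 0.005, -0.0]
contact_force: [0.6, -1.3, 0.4]
width: 0.0852
gripper_force: 0.0
clock: 1.6
position: [0.5275, -0.0297, 0.3693]
ee_rot: [-0.001, 1.0, 0.007, -0.0]
contact_force: [0.1, -0.4, -0.5]
width: 0.0598
gripper_force: 0.0
```

```bash
python3 - <<'E'
from h import *
s=snap("wrist","w1.png",None,1.5); print(s["position"],s["ee_rot"])
f=np.array([.4985,.0095,0])
for n,X in(("knob",[0,0,.231]),("grip",[.115,0,.259]),("dial",[.05,0,.2])): print(n,w2px("wrist",f+X,s))
E
```

```text
[ 0.52747935 -0.02971379  0.3693095 ] [-8.85245743e-04  9.99973966e-01  7.15954722e-03 -1.57525288e-04]
knob [[216.38421841 209.7192031 ]]
grip [[207.57016677  82.56512919]]
dial [[219.20969218 152.43477756]]
```

View pics/w1.png

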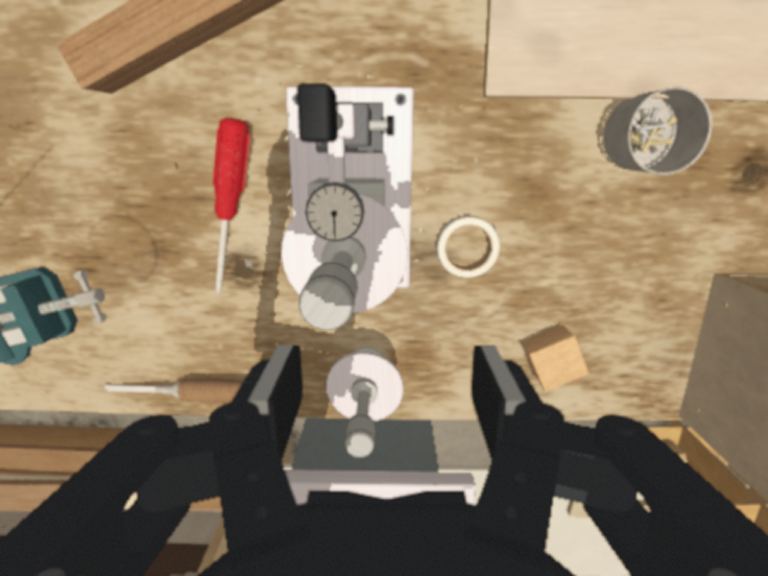

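The wrist picture shows the grip's top at (316,112)/1.5, the dial at (334,213)/1.5 and the knob's top at (327,305)/1.5. The tape is at (468,246) and the small spindle at (363,440).

```bash
python3 - <<'E'
from h import *
s=dict(position=np.array([.52748,-.02971,.36931]),ee_rot=np.array([-8.85e-4,.99997,7.16e-3,-1.6e-4]))
for uv,z in(((327,305),.231),((316,112),.259),((334,213),.17)): print(px2w("wrist",np.array(uv)/1.5,z,s).round(4))
im=cv2.imread("pics/raw_w1.png")
g=cv2.cvtColor(im,cv2.COLOR_BGR2GRAY)
n,l,st,c=cv2.connectedComponentsWithStats((g[40:110,185:240]<45).astype(np.uint8)); print(st,c+[185,40])
E
```

```text
[0.5051 0.0078 0.231 ]
[0.6192 0.007  0.259 ]
[0.5545 0.0093 0.17  ]
[[   0    0   55   70 3694]
 [  16   17    1    1    1]
 [  33   18    6   35  153]
 [  14   25    1    2    2]] [[211.65024364  74.4269085 ]
 [201.          57.        ]
 [220.68627451  76.49673203]
 [199.          65.5       ]]
```

```bash
python3 -m inch '[{"claw":0.2,"travel":[0.22,0.1,0],"turn":0},{"claw":0.2,"travel":[0.45,0.19,0],"turn":0},{"claw":0.2,"travel":[0.45,0.19,-0.2],"turn":0},{"claw":0.2,"travel":[0.45,0.19,-0.2],"turn":0}]'
python3 - <<'E'
from h import *
s=snap("wrist","w2.png",None,1.5); print(s["position"],s["width"],s["ee_rot"])
f=np.array([.504,.0085,0])
for X in([0,0,.231],[.115,0,.259]): print(w2px("wrist",f+X,s)*1.5)
E
```

```text
clock: 2.05
position: [0.6134, 0.0053, 0.3234]
ee_rot: [-0.001, 1.0, 0.006, -0.007]
contact_force: [-1.3, -1.2, -0.6]
width: 0.0512
gripper_force: 0.0
[0.61335043 0.00534383 0.3233671 ] 0.05124782993043883 [-5.11042672e-04  9.99956937e-01  5.85983706e-03 -7.17808508e-03]
[[378.61501227 464.79229601]]
[[379.28300431 304.06168331]]
```

View pics/w2.png

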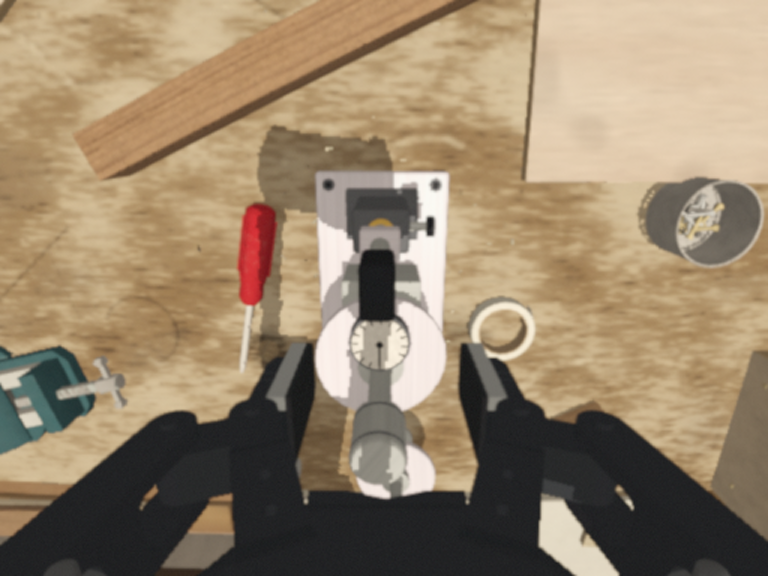

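The grip's top is centred near (378,288), 3 mm to world +y of the tool. The dial is at (380,343) and the knob at (379,455). Descending onto the grip.

```bash
python3 -m inch '[{"claw":0.0,"travel":[0.02,0.015,-0.2],"turn":0},{"claw":0.0,"travel":[0.02,0.015,-0.37],"turn":0},{"claw":0.0,"travel":[0.02,0.015,-0.37],"turn":0},{"claw":0.0,"travel":[0.02,0.015,-0.37],"turn":0}]'
python3 -m inch '[{"claw":-0.4,"travel":[0,0,0],"turn":0},{"claw":-0.6,"travel":[0,0,0],"turn":0},{"claw":-0.6,"travel":[0,0,0],"turn":0},{"claw":-0.6,"travel":[0,0,0],"turn":0},{"claw":-0.8,"travel":[0,0,0],"turn":0}]' 40
```

```text
clock: 2.5
position: [0.6201, 0.0073, 0.2585]
ee_rot: [0.0, 1.0, 0.005, 0.001]
contact_force: [0.8, -0.2, 1.2]
width: 0.0428
gripper_force: 0.0
clock: 3.0
position: [0.6211, 0.0101, 0.2595]
ee_rot: [-0.002, 1.0, 0.006, 0.003]
contact_force: [0.3, 4.7, 4.2]
width: 0.0167
gripper_force: 41.7
```

```bash
python3 -m inch '[{"claw":-0.8,"travel":[0,0.012,0],"turn":0},{"claw":-0.8,"travel":[0,0.012,-0.02],"turn":0},{"claw":-0.8,"travel":[0,0.012,-0.04],"turn":0},{"claw":-0.8,"travel":[0,0.012,-0.06],"turn":0},{"claw":-0.8,"travel":[0,0.012,-0.06],"turn":0}]' 60
python3 -m inch '[{"claw":-0.8,"travel":[0,0,-0.015],"turn":0},{"claw":-0.8,"travel":[0,0,-0.03],"turn":0},{"claw":-0.8,"travel":[0,0,-0.045],"turn":0},{"claw":-0.8,"travel":[0,0,-0.06],"turn":0},{"claw":-0.8,"travel":[0,0,-0.06],"turn":0}]'
python3 - <<'E'
from h import *
s=snap("wrist","w3.png"); im=cv2.imread("pics/raw_w3.png")[150:330,180:340]
cv2.imwrite("pics/w3.png",cv2.resize(im,None,fx=3.3,fy=3.3,interpolation=cv2.INTER_CUBIC))
E
```

```text
clock: 3.5
position: [0.6211, 0.0103, 0.2441]
ee_rot: [0.0, 1.0, 0.005, 0.001]
contact_force: [4.4, 1.0, 1.1]
width: 0.0154
gripper_force: 62.9
clock: 4.0
position: [0.6211, 0.0103, 0.2328]
ee_rot: [0.0, 1.0, 0.005, 0.002]
contact_force: [4.4, 0.6, 4.5]
width: 0.0158
gripper_force: 63.3
```

View pics/w3.png

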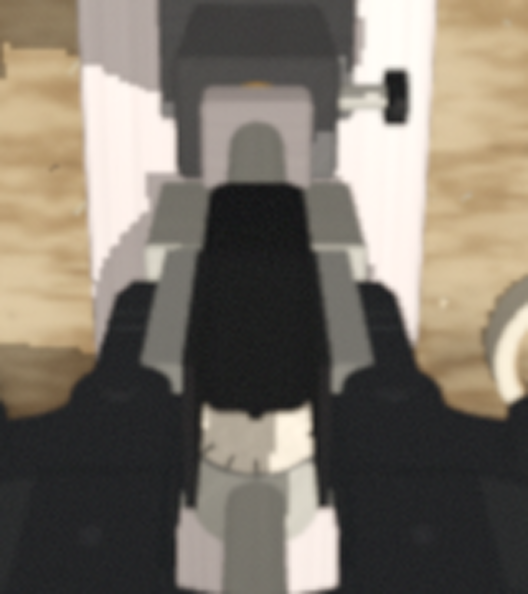

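The dial is mostly hidden by the grip: only its -x rim shows, near (257,465). I'll lower a little more, let go, rise and read it.

```bash
python3 -m inch '[{"claw":-0.8,"travel":[0,0,-0.006],"turn":0},{"claw":-0.8,"travel":[0,0,-0.012],"turn":0},{"claw":-0.8,"travel":[0,0,-0.012],"turn":0},{"claw":0,"travel":[0,0,-0.012],"turn":0},{"claw":0,"travel":[0,0,-0.012],"turn":0}]'
python3 -m inch '[{"claw":0,"travel":[0,0,0],"turn":0},{"claw":0,"travel":[0,0,0.15],"turn":0},{"claw":0,"travel":[0,0,0.35],"turn":0},{"claw":0,"travel":[0,0,0.45],"turn":0},{"claw":0,"travel":[0,0,0.45],"turn":0}]'
python3 - <<'E'
from h import *
s=snap("wrist","w4.png"); im=cv2.imread("pics/raw_w4.png")
print(s["position"]); f=np.array([.554,.0085,.142]); u=w2px("wrist",f,s)[0]; print(u)
x,y=u.astype(int); im=im[y-50:y+50,x-60:x+60]
cv2.imwrite("pics/w4.png",cv2.resize(im,None,fx=5,fy=5,interpolation=cv2.INTER_CUBIC))
E
```

```text
clock: 4.55
position: [0.6177, 0.0102, 0.2284]
ee_rot: [0.0, 1.0, 0.006, -0.003]
contact_force: [0.3, 0.1, 0.2]
width: 0.0422
gripper_force: 0.0
clock: 5.05
position: [0.6206, 0.0102, 0.323]
ee_rot: [0.0, 1.0, 0.005, 0.002]
contact_force: [0.5, -0.1, -0.1]
width: 0.0426
gripper_force: 0.0
[0.62062475 0.01018835 0.32303141]
[257.9004035  227.78035183]
```

View pics/w4.png

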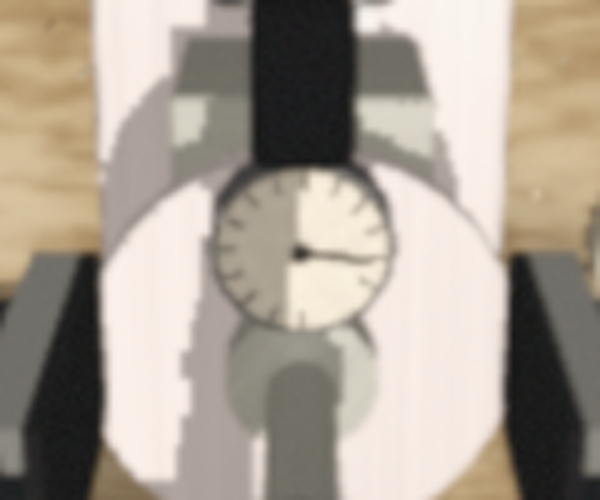

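The dial is fully visible, with its hub at (301,252) and the pointer tip at (380,262). That is 1.45 rad off the rest direction, about 3.6 mm of travel. The slide went down about 30 mm, so a full-turn alias is impossible. The plunger setting is good, so I'm moving over the knob.

```bash
python3 -m inch '[{"claw":0.2,"travel":[-0.2,0,0.05],"turn":0},{"claw":0.3,"travel":[-0.4,-0.01,0.05],"turn":0},{"claw":0.3,"travel":[-0.58,-0.01,0],"turn":0},{"claw":0.3,"travel":[-0.58,-0.01,0],"turn":0},{"claw":0.3,"travel":[-0.58,-0.01,0],"turn":0}]'
python3 - <<'E'
from h import *
s=snap("wrist","w5.png"); im=cv2.imread("pics/raw_w5.png")
u=w2px("wrist",[[.504,.0085,.231],[.554,.0085,.142]],s); print(s["position"],u)
g=cv2.medianBlur(cv2.cvtColor(im,cv2.COLOR_BGR2GRAY),3)
x,y=u[0].astype(int); c=cv2.HoughCircles(g[y-60:y+60,x-60:x+60],cv2.HOUGH_GRADIENT,1,8,param1=80,param2=12,minRadius=19,maxRadius=30)
if c is not None:
    for k in c[0][:5]: print(k,px2w("wrist",k[:2]+[x-60,y-60],.231,s).round(4))
im=im[y-100:y+60,x-80:x+80]
cv2.imwrite("pics/w5.png",cv2.resize(im,None,fx=3.7,fy=3.7,interpolation=cv2.INTER_CUBIC))
E
```

```text
clock: 5.6
position: [0.5023, 0.0085, 0.3184]
ee_rot: [-0.0, 1.0, 0.005, -0.001]
contact_force: [0.4, -0.6, -0.4]
width: 0.0555
gripper_force: 0.0
[0.50230905 0.00854111 0.31836881] [[257.3540325  197.83603836]
 [257.89857027 121.18386192]]
[58.5 58.5 22.7] [0.5059 0.0099 0.231 ]
[92.5 47.5 29.3] [ 0.515  -0.0157  0.231 ]
[108.5  71.5  23.6] [ 0.4956 -0.029   0.231 ]
```

View pics/w5.png

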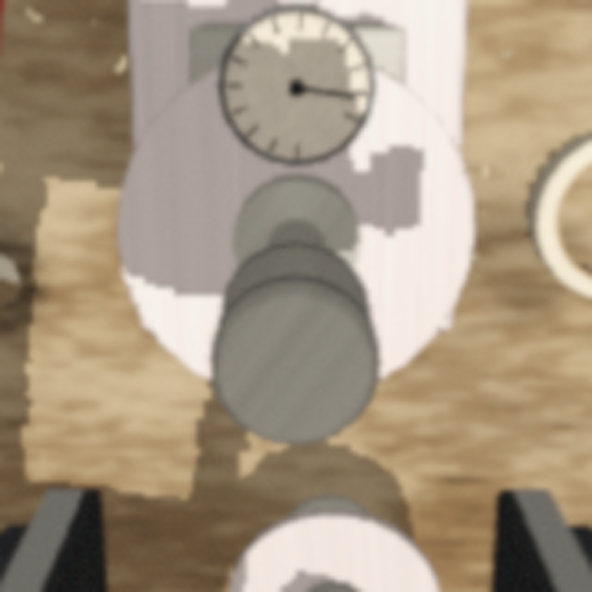

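The dial's hub is at (297,88) and its pointer tip at (350,96), so it still reads about 3.6 mm. The knob's top circle is centred at (296,360), which is x≈0.506, y≈0.009. Descending onto the knob.

```bash
python3 -m inch '[{"claw":0.3,"travel":[0.02,0.002,-0.2],"turn":0},{"claw":0.3,"travel":[0.02,0.002,-0.4],"turn":0},{"claw":0.3,"travel":[0.02,0.002,-0.51],"turn":0},{"claw":0.3,"travel":[0.02,0.002,-0.51],"turn":0},{"claw":0.1,"travel":[0.02,0.002,-0.51],"turn":0}]' 25
python3 -m inch '[{"claw":0,"travel":[0,0,0],"turn":0},{"claw":-0.1,"travel":[0,0,0],"turn":0},{"claw":-0.2,"travel":[0,0,0],"turn":0},{"claw":-0.3,"travel":[0,0,0],"turn":0},{"claw":-0.4,"travel":[0,0,0],"turn":0}]'
```

```text
clock: 6.15
position: [0.5091, 0.0087, 0.2179]
ee_rot: [0.0, 1.0, 0.005, -0.0]
contact_force: [-0.3, -0.2, 1.2]
width: 0.0472
gripper_force: 0.0
clock: 6.65
position: [0.509, 0.0091, 0.2195]
ee_rot: [-0.0, 1.0, 0.005, 0.002]
contact_force: [0.8, 2.1, 5.3]
width: 0.0353
gripper_force: 25.4
```

```bash
python3 -m inch '[{"claw":0,"travel":[0,0.003,0.005],"turn":0},{"claw":0,"travel":[-0.015,0.003,0.005],"turn":0},{"claw":0,"travel":[-0.015,0.003,0.005],"turn":0},{"claw":-0.2,"travel":[-0.015,0.003,0.005],"turn":0},{"claw":-0.4,"travel":[-0.015,0.003,0.005],"turn":0}]'
python3 -m inch '[{"claw":-0.4,"travel":[0,0,0.005],"turn":0},{"claw":-0.4,"travel":[0,0,0.01],"turn":0},{"claw":-0.4,"travel":[0,0,0.01],"turn":0.03},{"claw":-0.4,"travel":[0,0,0.01],"turn":0.06},{"claw":-0.4,"travel":[0,0,0.01],"turn":0.06}]'
python3 -c "
from rig import get_state as g
s=g();print(s['contact_force'],s['moment'],s['qpos'])"
```

```text
clock: 7.15
position: [0.5043, 0.0093, 0.2188]
ee_rot: [0.0, 1.0, 0.005, -0.001]
contact_force: [-0.7, -0.2, 1.2]
width: 0.0352
gripper_force: 25.3
clock: 7.65
position: [0.504, 0.0095, 0.219]
ee_rot: [-0.0, 0.995, 0.1, -0.002]
contact_force: [1.6, -1.0, -13.3]
width: 0.0355
gripper_force: 26.7
[  1.61284334  -0.99116513 -13.34118342] [-0.13065715 -0.30446933  0.05876612] [-1.19189797e-01  1.91868946e-01  1.70063188e+00 -9.56006646e-05
  1.25255150e+00  1.25218791e+00]
```

```bash
python3 -m inch '[{"claw":-0.4,"travel":[0,0,-0.005],"turn":0},{"claw":-0.4,"travel":[0,0,-0.01],"turn":0},{"claw":-0.4,"travel":[0,0,-0.01],"turn":0}]'
python3 -m inch '[{"claw":-0.4,"travel":[0,0,0],"turn":0.03},{"claw":-0.4,"travel":[0,0,0],"turn":0.06},{"claw":-0.4,"travel":[0,0,0],"turn":0.09},{"claw":-0.4,"travel":[0,0,0],"turn":0.09}]'
python3 - <<'E'
from h import *
s=snap("wrist","w6.png"); im=cv2.imread("pics/raw_w6.png")
u=w2px("wrist",[[.556,.009,.142]],s)[0]; print(s["position"],u,s["contact_force"],s["moment"])
x,y=u.astype(int); y0=max(0,y-75);x0=max(0,x-75)
im=im[y0:y+75,x0:x+75]
# rectify dial: warp patch of world plane z=.142
P=[[.556+a,.009+b,.142] for a,b in((.03,.03),(.03,-.03),(-.03,-.03),(-.03,.03))]
H=cv2.getPerspectiveTransform(w2px("wrist",P,s).astype(np.float32),np.float32([[0,0],[400,0],[400,400],[0,400]]))
d=cv2.warpPerspective(cv2.imread("pics/raw_w6.png"),H,(400,400)); cv2.imwrite("pics/w6.png",d)
E
```

```text
clock: 7.95
position: [0.5044, 0.0095, 0.2189]
ee_rot: [-0.0, 0.995, 0.099, -0.0]
contact_force: [-0.8, 0.2, -8.1]
width: 0.0348
gripper_force: 27.1
clock: 8.35
position: [0.5044, 0.0097, 0.2189]
ee_rot: [-0.0, 0.971, 0.239, -0.0]
contact_force: [-0.3, 1.2, -8.7]
width: 0.0352
gripper_force: 27.2
[0.50444695 0.00967926 0.2189354 ] [291.84449943 143.17803901] [-0.33691529  1.17655529 -8.74706929] [0.14956666 0.09740086 0.21125094]
```

View pics/w6.png

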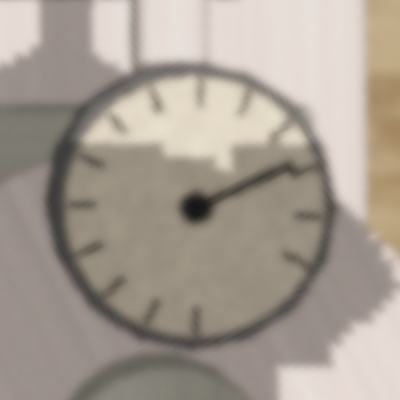

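The rectified dial has its hub at (196,208) and its pointer tip at (295,163). The ticks run clockwise from -x, with a gap at lower right, so I have to rule out a reading of about 10–12 mm. I'll triangulate the dial's height before and after lowering from the pictures I already have.

```bash
python3 - <<'E'
from h import *
from scipy.optimize import least_squares
S=lambda p,q:dict(position=np.array(p),ee_rot=np.array(q)/np.linalg.norm(q))
w1=S([.52748,-.02971,.36931],[-8.85e-4,.99997,7.16e-3,-1.6e-4]); w2=S([.61335,.00534,.32337],[-5.1e-4,.99996,5.86e-3,-7.18e-3])
w4=S([.62062,.01019,.32303],[0,1,.005,.002]); w5=S([.50231,.00854,.31837],[0,1,.005,-.001])
def tri(*o):
    r=least_squares(lambda X:np.concatenate([w2px("wrist",X,s)[0]-uv for s,uv in o]),[.555,.009,.15]); return r.x.round(4),abs(r.fun).max().round(2)
print("before",tri((w1,np.array([334,213])/1.5),(w2,np.array([380,344.])/1.5)))
print("after",tri((w4,np.array([257.2,227.4])),(w5,np.array([257.3,120.8]))))
def dia(s,px,hub): # hub depth from 44 mm dial width (horizontal)
    for z in np.arange(.11,.19,.01):
        c=px2w("wrist",hub,z,s); e=w2px("wrist",c+[[0,.022,0],[0,-.022,0]],s); print(round(z,3),round(abs(e[0,0]-e[1,0]),1),end="; ")
    print("obs",px)
dia(w2,59/1.5,(253.3,229)); dia(w4,(391-216)/5,(257.2,227.4)); dia(w5,(373-220)/3.7,(257.3,120.8)); dia(w1,58/1.5,(222.7,142))
E
```

```text
before (array([0.5545, 0.0083, 0.1708]), np.float64(0.17))
after (array([0.5544, 0.0085, 0.1427]), np.float64(0.26))
0.11 34.6; 0.12 35.7; 0.13 36.8; 0.14 38.0; 0.15 39.3; 0.16 40.7; 0.17 42.1; 0.18 43.7; obs 39.333333333333336
0.11 34.9; 0.12 35.9; 0.13 37.1; 0.14 38.3; 0.15 39.6; 0.16 40.9; 0.17 42.4; 0.18 44.0; obs 35.0
0.11 39.5; 0.12 40.7; 0.13 42.0; 0.14 43.4; 0.15 44.9; 0.16 46.5; 0.17 48.2; 0.18 50.0; obs 41.35135135135135
0.11 33.5; 0.12 34.4; 0.13 35.3; 0.14 36.3; 0.15 37.4; 0.16 38.5; 0.17 39.7; 0.18 41.0; obs 38.666666666666664
```

```bash
python3 - <<'E'
from h import *
from scipy.optimize import least_squares
S=lambda p,q:dict(position=np.array(p),ee_rot=np.array(q)/np.linalg.norm(q))
w1=S([.52748,-.02971,.36931],[-8.85e-4,.99997,7.16e-3,-1.6e-4]); w2=S([.61335,.00534,.32337],[-5.1e-4,.99996,5.86e-3,-7.18e-3])
w4=S([.62062,.01019,.32303],[0,1,.005,.002])
def edge(s,row,x,col):  # z of the point at fixture x .. seen in row
    for z in np.arange(.2,.28,.01): print(round(z,2),w2px("wrist",[x,.0085,z],s)[0,1].round(1),end="; ")
    print("obs",row)
x=.5045+.115-.015
edge(w1,141/1.5,x,0); edge(w2,318/1.5,x,0); edge(w4,209.8,x,0)
# w3 hub
w3=S([.6211,.0103,.2328],[0,1,.005,.002]); u=w2px("wrist",[.5545,.0084,.145],w3)[0]; print("w3 hub in crop",(u-[180,150])*3.3)
print("knob top rows w5",[w2px("wrist",[.5045,.0085,z],S([.50231,.00854,.31837],[0,1,.005,-.001]))[0].round(1) for z in (.221,.231)],"obs 194.3")
im=cv2.imread("pics/raw_w3.png"); g=cv2.cvtColor(im,cv2.COLOR_BGR2GRAY)
x0,y0=u.astype(int); print(u); print(g[y0-2:y0+30:2,x0-20:x0+21:2])
E
```

```text
0.2 94.8; 0.21 94.7; 0.22 94.7; 0.23 94.7; 0.24 94.7; 0.25 94.6; 0.26 94.6; 0.27 94.6; 0.28 94.6; obs 94.0
0.2 193.6; 0.21 197.4; 0.22 201.6; 0.23 206.2; 0.24 211.1; 0.25 216.5; 0.26 222.3; 0.27 228.8; 0.28 235.9; obs 212.0
0.2 203.8; 0.21 207.9; 0.22 212.2; 0.23 216.9; 0.24 222.1; 0.25 227.6; 0.26 233.7; 0.27 240.4; 0.28 247.7; obs 209.8
w3 hub in crop [256.77179538 412.35466619]
knob top rows w5 [array([256.4, 192.9]), array([256.4, 197.1])] obs 194.3
[257.80963496 274.95595945]
[[ 39  33  64  64  30  29  31  30  29  29  28  29  29  27  29  28  31  61
   97  32  40]
 [ 40  31 116 149  98  80  79  80  68  40  29  36  62  81 106 111 141 189
  168  37  39]
 [ 39  32 141 184 166 161 161 161 159 109  62 110 158 194 233 238 238 238
  196  41  39]
 [ 42  35 160 190 169 168 168 168 170 164 162 167 171 205 245 246 245 242
  214  45  41]
 [ 41  33 118 171 168 172 168 168 169 172 172 170 169 207 244 243 247 245
  200  42  40]
 [ 41  35 113 165 168 170 169 167 170 174 171 170 169 205 242 243 244 243
  195  62  40]
 [ 41  37 119 144 157 169 170 168 171 172 170 170 169 202 240 243 242 243
  224  88  40]
 [ 41  39 102 132 161 170 170 169 167 169 170 169 175 209 240 240 241 242
  225  89  39]
 [ 42  38  95 149 167 168 150 155 166 169 162 169 201 238 242 241 239 224
  180  64  38]
 [ 41  42 120 118 135 151 126 163 166 165 127 163 203 243 242 234 208 180
  172  81  41]
 [ 41  49 132 141 132 119 119 142 153 154 121 148 180 210 192 179 200 208
  207 122  40]
 [ 40  56 134 144 145 146 142 137 133 128 116 126 140 140 144 179 211 210
  209 136  41]
 [ 39  62 136 144 148 148 145 142 133 125 120 124 130 139 147 176 210 212
  212 147  41]
 [ 41  72 139 146 146 144 137 120 117 116 117 118 116 121 137 174 211 214
  213 165  43]
 [ 44  82 144 146 145 142 121 115 117 118 116 117 116 116 121 174 213 215
  214 178  47]
 [ 45  88 144 143 143 139 115 115 117 117 116 117 116 115 117 173 214 214
  214 186  55]]
```

This settles it. In w3 the hub (257,412) was visible with no pointer below it, and the grip's top measured about 0.242 before lowering. So the slide did not start fully up, and the dial does run clockwise: it read 12.1 mm before turning and 10.7 mm now. I have to turn back and raise the slide by about 8 mm before going on. The highest place lies about 1.3 rad the other way.

```bash
python3 -m inch '[{"claw":-0.4,"travel":[0,0,-0.005],"turn":0},{"claw":-0.4,"travel":[0,0,-0.005],"turn":-0.04},{"claw":-0.4,"travel":[0,0,-0.005],"turn":-0.08},{"claw":-0.4,"travel":[0,0,-0.005],"turn":-0.12},{"claw":-0.4,"travel":[0,0,-0.005],"turn":-0.15}]'
python3 -m inch '[{"claw":-0.4,"travel":[0,0,0],"turn":0},{"claw":0,"travel":[0,0,0],"turn":0},{"claw":0.2,"travel":[0,0,0],"turn":0},{"claw":0.3,"travel":[0,0,0],"turn":0},{"claw":0.3,"travel":[0,0,0.2],"turn":0}]'
python3 -m inch '[{"claw":0.3,"travel":[0,0,0.25],"turn":0},{"claw":0.3,"travel":[0,0,0.4],"turn":0},{"claw":0.2,"travel":[0.2,0,0.4],"turn":0},{"claw":0.1,"travel":[0.4,0,0.3],"turn":0},{"claw":0,"travel":[0.57,0,0.25],"turn":0}]'
```

```text
clock: 8.9
position: [0.5049, 0.0093, 0.2189]
ee_rot: [0.0, 1.0, 0.003, 0.001]
contact_force: [-2.1, 0.2, -1.6]
width: 0.0353
gripper_force: 27.7
clock: 9.4
position: [0.5019, 0.0097, 0.254]
ee_rot: [-0.001, 1.0, 0.006, -0.005]
contact_force: [0.4, -0.1, 0.2]
width: 0.0555
gripper_force: 0.0
clock: 9.9
position: [0.6207, 0.0093, 0.3078]
ee_rot: [0.0, 1.0, 0.006, 0.001]
contact_force: [-0.9, -0.2, 0.1]
width: 0.0426
gripper_force: 0.0
```

```bash
cat > dial.py <<'E'
from h import *
def read(name,z,img=None):
    s=snap("wrist",name); im=cv2.imread("pics/raw_"+name); c=np.array([.5545,.0085,z])
    P=c+np.array([[.03,.03,0],[.03,-.03,0],[-.03,-.03,0],[-.03,.03,0]])
    H=cv2.getPerspectiveTransform(w2px("wrist",P,s).astype(np.float32),np.float32([[0,0],[400,0],[400,400],[0,400]]))
    g=cv2.cvtColor(cv2.warpPerspective(im,H,(400,400)),cv2.COLOR_BGR2GRAY); cv2.imwrite("pics/"+name,g)
    b=cv2.GaussianBlur(g,(21,21),0).astype(float); m=b[150:250,150:250]   # hub = darkest blob
    _,_,loc,_=cv2.minMaxLoc(m); hx,hy=loc[0]+150,loc[1]+150
    a=np.arange(0,2*np.pi,.01); r=np.arange(30,80)
    # clockwise from down (-x): left at pi/2
    X=hx-np.outer(np.sin(a),r); Y=hy+np.outer(np.cos(a),r)
    pr=cv2.remap(cv2.GaussianBlur(g,(5,5),0),X.astype(np.float32),Y.astype(np.float32),cv2.INTER_LINEAR).astype(float)
    loc=pr-np.minimum(np.roll(pr,18,0),np.roll(pr,-18,0))
    v=np.median(loc,1); i=v.argmin(); w=np.clip(-v,0,None)*(abs((a-a[i]+np.pi)%(2*np.pi)-np.pi)<.12)
    ang=(w*a).sum()/w.sum(); print("hub",hx,hy,"dark",v[i].round(),"reading mm",round(ang/.4,2),"pos",s["position"].round(4)); return ang/.4
E
python3 -c "
from dial import *
read('d1.png',.142)"
```

```text
hub 191 198 dark -42.0 reading mm 12.09 pos [0.6207 0.0093 0.3078]
```

The dial still reads 12.1 mm. Now I'll grasp the grip and raise the slide 8 mm.

```bash
python3 -m inch '[{"claw":0,"travel":[0,0,-0.2],"turn":0},{"claw":0,"travel":[0,0,-0.4],"turn":0},{"claw":0,"travel":[0,0,-0.47],"turn":0},{"claw":0,"travel":[0,0,-0.47],"turn":0},{"claw":0,"travel":[0,0,-0.47],"turn":0}]'
python3 -m inch '[{"claw":-0.4,"travel":[0,0,0],"turn":0},{"claw":-0.6,"travel":[0,0,0],"turn":0},{"claw":-0.6,"travel":[0,0,0],"turn":0},{"claw":-0.8,"travel":[0,0,0],"turn":0},{"claw":-0.8,"travel":[0,0,0],"turn":0}]' 50
```

```text
clock: 10.45
position: [0.6195, 0.0093, 0.2147]
ee_rot: [0.0, 1.0, 0.006, 0.001]
contact_force: [-0.6, 0.3, 0.2]
width: 0.0426
gripper_force: 0.0
clock: 10.95
position: [0.6199, 0.0102, 0.216]
ee_rot: [-0.001, 1.0, 0.005, 0.002]
contact_force: [-0.8, 3.2, 5.9]
width: 0.0172
gripper_force: 50.8
```

```bash
python3 -m inch '[{"claw":-0.8,"travel":[0,0.003,0.015],"turn":0},{"claw":-0.8,"travel":[0,0.003,0.03],"turn":0},{"claw":-0.8,"travel":[0,0.003,0.045],"turn":0},{"claw":-0.8,"travel":[0,0.003,0.05],"turn":0},{"claw":-0.8,"travel":[0,0.003,0.05],"turn":0}]'
```

```text
clock: 11.45
position: [0.6198, 0.0102, 0.2229]
ee_rot: [-0.0, 1.0, 0.005, 0.001]
contact_force: [3.9, 1.8, -6.4]
width: 0.0171
gripper_force: 49.1
```

```bash
python3 -m inch '[{"claw":-0.8,"travel":[0,0,0.006],"turn":0},{"claw":-0.8,"travel":[0,0,0.006],"turn":0},{"claw":-0.4,"travel":[0,0,0],"turn":0},{"claw":0,"travel":[0,0,0],"turn":0},{"claw":0,"travel":[0,0,0],"turn":0}]'
python3 -m inch '[{"claw":0,"travel":[0,0,0.2],"turn":0},{"claw":0,"travel":[0,0,0.4],"turn":0},{"claw":0,"travel":[0,0,0.45],"turn":0},{"claw":0,"travel":[0,0,0.45],"turn":0}]'
python3 -c "
from dial import *
read('d2.png',.150)"
```

```text
clock: 11.95
position: [0.6184, 0.0096, 0.2242]
ee_rot: [0.0, 1.0, 0.006, -0.0]
contact_force: [-0.0, 0.2, 1.1]
width: 0.0425
gripper_force: 0.0
clock: 12.35
position: [0.6195, 0.0098, 0.3166]
ee_rot: [0.0, 1.0, 0.005, 0.002]
contact_force: [-0.2, 1.0, -0.4]
width: 0.0431
gripper_force: 0.0
hub 188 197 dark -30.0 reading mm 4.42 pos [0.6195 0.0098 0.3166]
```

The dial reads 4.4 mm with the slide free, which is good. Back to the knob, this time with the tool pre-turned by +0.6 rad.

```bash
python3 -m inch '[{"claw":0.2,"travel":[-0.2,0,0],"turn":0.04},{"claw":0.3,"travel":[-0.4,0,0],"turn":0.08},{"claw":0.3,"travel":[-0.575,0,0],"turn":0.12},{"claw":0.3,"travel":[-0.575,0,0],"turn":0.16},{"claw":0.3,"travel":[-0.575,0,0],"turn":0.19}]' 25
python3 -m inch '[{"claw":0.3,"travel":[0,0,-0.2],"turn":0},{"claw":0.3,"travel":[0,0,-0.4],"turn":0},{"claw":0.3,"travel":[0,0,-0.47],"turn":0},{"claw":0.2,"travel":[0,0,-0.47],"turn":0},{"claw":0.1,"travel":[0,0,-0.47],"turn":0}]'
```

```text
clock: 12.9
position: [0.5014, 0.0101, 0.3122]
ee_rot: [-0.001, 0.954, 0.301, -0.002]
contact_force: [0.3, 0.2, -0.5]
width: 0.056
gripper_force: 0.0
clock: 13.4
position: [0.5033, 0.01, 0.2191]
ee_rot: [-0.0, 0.954, 0.299, -0.001]
contact_force: [0.3, -0.8, 0.3]
width: 0.0468
gripper_force: 0.0
```

```bash
python3 -m inch '[{"claw":0,"travel":[0,0,0],"turn":0},{"claw":-0.1,"travel":[0,0,0],"turn":0},{"claw":-0.2,"travel":[0,0,0],"turn":0},{"claw":-0.3,"travel":[0,0,0],"turn":0},{"claw":-0.4,"travel":[0,0,0],"turn":0}]'
```

```text
clock: 13.9
position: [0.5044, 0.0101, 0.2211]
ee_rot: [0.0, 0.954, 0.299, 0.001]
contact_force: [-0.6, 0.8, 5.4]
width: 0.0347
gripper_force: 26.0
```

```bash
python3 -m inch '[{"claw":-0.4,"travel":[0,0,0.004],"turn":-0.03},{"claw":-0.4,"travel":[0,0,0.004],"turn":-0.06},{"claw":-0.4,"travel":[0,0,0.004],"turn":-0.09},{"claw":-0.4,"travel":[0,0,0.004],"turn":-0.12},{"claw":-0.4,"travel":[0,0,0.004],"turn":-0.15}]'
python3 -m inch '[{"claw":-0.4,"travel":[0,0,0],"turn":-0.03},{"claw":-0.4,"travel":[0,0,0],"turn":-0.06},{"claw":-0.4,"travel":[0,0,0],"turn":-0.06}]'
python3 -c "
from dial import *
read('d3.png',.150); print(get_state()['ee_rot'])"
```

```text
clock: 14.4
position: [0.5046, 0.0095, 0.2211]
ee_rot: [0.001, 0.998, 0.067, 0.001]
contact_force: [0.3, -0.8, 2.1]
width: 0.0348
gripper_force: 25.6
clock: 14.7
position: [0.5045, 0.0094, 0.2211]
ee_rot: [0.001, 1.0, -0.026, 0.001]
contact_force: [1.3, -2.1, 2.4]
width: 0.035
gripper_force: 25.6
hub 191 196 dark -46.0 reading mm 6.23 pos [0.5045 0.0094 0.2211]
[ 6.92961819e-04  9.99683088e-01 -2.51479559e-02  9.07270661e-04]
```

```bash
python3 -m inch '[{"claw":-0.4,"travel":[0,0.001,0.002],"turn":-0.035},{"claw":-0.4,"travel":[0,0.001,0.002],"turn":-0.07},{"claw":-0.4,"travel":[0,0.001,0.002],"turn":-0.105},{"claw":-0.4,"travel":[0,0.001,0.002],"turn":-0.14},{"claw":-0.4,"travel":[0,0.001,0.002],"turn":-0.175}]'
python3 -m inch '[{"claw":-0.4,"travel":[0,0,0],"turn":-0.015},{"claw":-0.4,"travel":[0,0,0],"turn":-0.015},{"claw":-0.4,"travel":[0,0,0],"turn":-0.015}]'
python3 -c "
from dial import *
read('d4.png',.150); print(get_state()['ee_rot'])"
```

```text
clock: 15.25
position: [0.5041, 0.0092, 0.2211]
ee_rot: [0.001, 0.955, -0.297, 0.001]
contact_force: [0.8, -3.2, 0.4]
width: 0.0348
gripper_force: 25.6
clock: 15.55
position: [0.504, 0.0093, 0.2212]
ee_rot: [0.001, 0.948, -0.318, 0.0]
contact_force: [1.2, -4.7, 0.7]
width: 0.0346
gripper_force: 25.5
hub 189 196 dark -74.0 reading mm 7.54 pos [0.504  0.0093 0.2212]
[ 8.54641572e-04  9.48099364e-01 -3.17972838e-01  3.73509937e-04]
```

```bash
python3 -m inch '[{"claw":-0.4,"travel":[0,-0.003,0],"turn":-0.03},{"claw":-0.4,"travel":[0,-0.003,0],"turn":-0.06},{"claw":-0.4,"travel":[0,-0.003,0],"turn":-0.09},{"claw":-0.4,"travel":[0,-0.003,0],"turn":-0.12},{"claw":-0.4,"travel":[0,-0.003,0],"turn":-0.12}]'
python3 - <<'E'
from dial import *
from scipy.optimize import least_squares
r=read('d5.png',.150); s=get_state(); q=s['ee_rot']; y=2*np.arctan2(q[2],q[1]); print("yaw",y,"q",s['qpos'].round(3))
th=np.array([0,.48,-.657,-1.254,y-.607]); m=np.array([4.42,4.42-1.4,6.23,7.54,r])
f=least_squares(lambda p:p[1]+3*np.cos(th-p[0])-m,[-1.6,5]); print(f.x,f.fun)
f=least_squares(lambda p:p[1]+p[2]*np.cos(th-p[0])-m,[-1.6,5,3]); print(f.x,f.fun)
E
```

```text
clock: 16.1
position: [0.5036, 0.0093, 0.2212]
ee_rot: [0.0, 0.872, -0.49, -0.0]
contact_force: [-0.2, -4.4, 1.3]
width: 0.0347
gripper_force: 25.6
hub 189 194 dark -91.0 reading mm 7.7 pos [0.5036 0.0093 0.2212]
yaw -1.0233582856821095 q [-1.190e-01  1.880e-01  1.700e+00 -1.000e-03  1.254e+00  2.475e+00]
[-1.68895931  4.73902642] [-0.03463818  0.02965032  0.04844085 -0.08031202  0.03685904]
[-1.67454357  4.70014603  3.03275429] [-0.03392975  0.00862981  0.06372954 -0.07135219  0.03292258]
```

The fit puts the peak at −1.68 rad and the spindle is at −1.63. I'll trim it, relieve the side force, release and rise.

```bash
python3 -m inch '[{"claw":-0.4,"travel":[0,-0.004,0],"turn":-0.016},{"claw":-0.4,"travel":[0,-0.004,0],"turn":-0.016},{"claw":-0.2,"travel":[0,-0.004,0],"turn":-0.016},{"claw":0.1,"travel":[0,-0.004,0],"turn":-0.016},{"claw":0.3,"travel":[0,-0.004,0],"turn":-0.016}]'
python3 -m inch '[{"claw":0.3,"travel":[0,0,0],"turn":0},{"claw":0.3,"travel":[0,0,0.15],"turn":0},{"claw":0.3,"travel":[0,0,0.35],"turn":0},{"claw":0.3,"travel":[0,0,0.5],"turn":0},{"claw":0.3,"travel":[0,0,0.5],"turn":0}]'
python3 - <<'E'
from dial import *
read('d6.png',.150); s=get_state(); print(s['contact_force'])
im=cv2.imread('pics/raw_d6.png'); cv2.imwrite('pics/fin.png',cv2.resize(im,None,fx=1.5,fy=1.5,interpolation=cv2.INTER_CUBIC))
E
```

```text
clock: 16.65
position: [0.5035, 0.0098, 0.2208]
ee_rot: [-0.001, 0.859, -0.512, -0.001]
contact_force: [0.4, -0.5, 0.5]
width: 0.0552
gripper_force: 0.0
clock: 17.15
position: [0.5061, 0.009, 0.3257]
ee_rot: [-0.002, 0.859, -0.512, 0.004]
contact_force: [0.7, -0.3, -0.1]
width: 0.0557
gripper_force: 0.0
hub 190 195 dark -33.0 reading mm 7.43 pos [0.5061 0.009  0.3257]
[-0.62037371  0.41522916 -0.89921087]
```

View pics/fin.png

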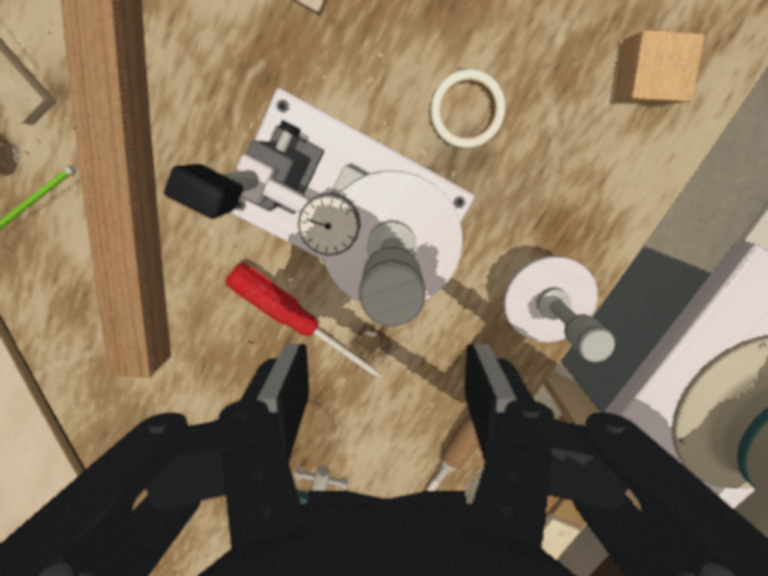

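The final view shows the spindle standing upright in the block, the arm clear, and the dial reading 7.4 mm with its pointer toward fixture +y/+x at (305,219). The held readings may carry some bias, so I'll check with a reading on the far side of the peak.

```bash
python3 -m inch '[{"claw":0.3,"travel":[0,0,0],"turn":0.047},{"claw":0.3,"travel":[0,0,0],"turn":0.094},{"claw":0.3,"travel":[0,0,0],"turn":0.141},{"claw":0.3,"travel":[0,0,0],"turn":0.188},{"claw":0.3,"travel":[0,0,0],"turn":0.235}]'
python3 -m inch '[{"claw":0.3,"travel":[0.004,0.001,0],"turn":0.045},{"claw":0.3,"travel":[0.004,0.001,0],"turn":0.09},{"claw":0.3,"travel":[0.004,0.001,0],"turn":0.135},{"claw":0.3,"travel":[0.004,0.001,0],"turn":0.135}]'
python3 -c "
from dial import *
read('e1.png',.150)"
```

```text
clock: 17.7
position: [0.503, 0.0092, 0.3193]
ee_rot: [-0.0, 0.986, -0.165, -0.002]
contact_force: [0.2, -0.3, -0.3]
width: 0.0554
gripper_force: 0.0
clock: 18.1
position: [0.5038, 0.0093, 0.3195]
ee_rot: [-0.0, 0.999, 0.043, -0.002]
contact_force: [0.5, -0.1, 0.5]
width: 0.0555
gripper_force: 0.0
hub 192 196 dark -32.0 reading mm 7.36 pos [0.5038 0.0093 0.3195]
```

```bash
python3 -m inch '[{"claw":0.3,"travel":[0,0,-0.2],"turn":0},{"claw":0.3,"travel":[0,0,-0.4],"turn":0},{"claw":0.3,"travel":[0,0,-0.5],"turn":0},{"claw":0.2,"travel":[0,0,-0.5],"turn":0},{"claw":0.1,"travel":[0,0,-0.5],"turn":0}]'
python3 -m inch '[{"claw":0,"travel":[0,0,0],"turn":0},{"claw":-0.1,"travel":[0,0,0],"turn":0},{"claw":-0.2,"travel":[0,0,0],"turn":0},{"claw":-0.3,"travel":[0,0,0],"turn":0},{"claw":-0.4,"travel":[0,0,0.002],"turn":0}]'
python3 -c "
from dial import *
read('e2.png',.150);print(get_state()['ee_rot'])"
```

```text
clock: 18.65
position: [0.5048, 0.0091, 0.2212]
ee_rot: [-0.0, 0.999, 0.042, -0.0]
contact_force: [0.3, 0.2, 0.5]
width: 0.0468
gripper_force: 0.0
clock: 19.15
position: [0.5055, 0.0092, 0.2226]
ee_rot: [-0.0, 0.999, 0.043, 0.001]
contact_force: [0.6, 0.7, 4.3]
width: 0.0347
gripper_force: 25.4
hub 192 197 dark -52.0 reading mm 7.34 pos [0.5055 0.0092 0.2226]
[-2.70674004e-05  9.99072189e-01  4.30420402e-02  1.46383383e-03]
```

```bash
python3 -m inch '[{"claw":-0.4,"travel":[0,0,0.002],"turn":-0.04},{"claw":-0.4,"travel":[0,0,0.002],"turn":-0.08},{"claw":-0.4,"travel":[0,0,0.002],"turn":-0.12},{"claw":-0.4,"travel":[0,0,0.002],"turn":-0.16},{"claw":-0.4,"travel":[0,0,0.002],"turn":-0.2}]'
python3 -m inch '[{"claw":-0.4,"travel":[0,0,0],"turn":0},{"claw":-0.4,"travel":[0,0,0],"turn":0}]'
python3 -c "
from dial import *
read('e3.png',.150);q=get_state()['ee_rot'];print(2*np.arctan2(q[2],q[1]))"
python3 -m inch '[{"claw":-0.4,"travel":[0,0,0],"turn":0.045},{"claw":-0.4,"travel":[0,0,0],"turn":0.09},{"claw":-0.4,"travel":[0,0,0],"turn":0.135},{"claw":-0.4,"travel":[0,0,0],"turn":0.18},{"claw":-0.4,"travel":[0,0,0],"turn":0.2}]'
python3 -m inch '[{"claw":-0.4,"travel":[0,0,0],"turn":0.04},{"claw":-0.4,"travel":[0,0,0],"turn":0.08},{"claw":-0.4,"travel":[0,0,0],"turn":0.12},{"claw":-0.4,"travel":[0,0,0],"turn":0.16},{"claw":-0.4,"travel":[0,0,0],"turn":0.16}]'
python3 -c "
from dial import *
read('e4.png',.150);q=get_state()['ee_rot'];print(2*np.arctan2(q[2],q[1]))"
```

```text
clock: 19.7
position: [0.5052, 0.0082, 0.2226]
ee_rot: [0.001, 0.963, -0.27, 0.001]
contact_force: [0.4, -0.5, 4.9]
width: 0.0348
gripper_force: 25.5
clock: 19.9
position: [0.5052, 0.0082, 0.2226]
ee_rot: [0.001, 0.964, -0.267, 0.001]
contact_force: [-0.7, -0.8, 5.1]
width: 0.035
gripper_force: 25.6
hub 189 196 dark -58.0 reading mm 6.7 pos [0.5052 0.0082 0.2226]
-0.5395864257946504
clock: 20.45
position: [0.5055, 0.0092, 0.2226]
ee_rot: [-0.0, 0.999, 0.046, 0.001]
contact_force: [1.0, 0.4, 5.4]
width: 0.035
gripper_force: 25.6
clock: 20.95
position: [0.5051, 0.01, 0.2227]
ee_rot: [-0.001, 0.956, 0.293, 0.001]
contact_force: [-1.1, 2.4, 5.2]
width: 0.0351
gripper_force: 25.6
hub 192 196 dark -42.0 reading mm 7.14 pos [0.5051 0.01   0.2227]
0.5922222351803782
```

Readings on both sides put the peak at tool yaw ≈0.16 in this grasp, so I turn back by 0.43 rad, release and rise.

```bash
python3 -m inch '[{"claw":-0.4,"travel":[0,0,0],"turn":-0.04},{"claw":-0.4,"travel":[0,0,0],"turn":-0.08},{"claw":-0.4,"travel":[0,0,0],"turn":-0.12},{"claw":-0.4,"travel":[0,0,0],"turn":-0.137},{"claw":-0.4,"travel":[0,0,0],"turn":-0.137}]'
python3 -m inch '[{"claw":-0.2,"travel":[0,0,0],"turn":0},{"claw":0.1,"travel":[0,0,0],"turn":0},{"claw":0.3,"travel":[0,0,0],"turn":0},{"claw":0.3,"travel":[0,0,0],"turn":0},{"claw":0.3,"travel":[0,0,0.15],"turn":0}]'
python3 -m inch '[{"claw":0.3,"travel":[0,0,0.2],"turn":0},{"claw":0.3,"travel":[0,0,0.4],"turn":0},{"claw":0.3,"travel":[0,0,0.45],"turn":0},{"claw":0.3,"travel":[0,0,0.45],"turn":0}]'
python3 - <<'E'
from dial import *
read('e5.png',.150)
from rig import ticket
print(ticket.sign_off())
E
```

```text
clock: 21.5
position: [0.5054, 0.0094, 0.2226]
ee_rot: [-0.0, 0.997, 0.08, 0.001]
contact_force: [0.5, 2.1, 5.4]
width: 0.0351
gripper_force: 25.6
clock: 22.0
position: [0.5017, 0.0092, 0.2483]
ee_rot: [-0.001, 0.997, 0.079, -0.005]
contact_force: [0.4, -0.3, -0.7]
width: 0.0556
gripper_force: 0.0
clock: 22.4
position: [0.5054, 0.0089, 0.3435]
ee_rot: [0.0, 0.997, 0.079, 0.002]
contact_force: [0.6, -1.3, -0.8]
width: 0.0552
gripper_force: 0.0
hub 192 195 dark -30.0 reading mm 7.36 pos [0.5054 0.0089 0.3435]
the job is handed in; nothing more can be done
None
```

I handed the job in at 22 s with the plate's highest place under the plunger and the spindle standing free, but I first pushed the plunger in about 12 mm by misreading the dial; I turned the spindle 0.5 rad and back before noticing, raised the slide to 4.4 mm and let go, then did the real turn (dial 7.4 mm at the peak, plunger short of its 14 mm stop throughout).

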